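Free the spice pen's sagging bolt and hold the gate ajar

ROBOT

A 6-joint arm with a two-finger parallel gripper is mounted at the origin on the work surface; the furniture and walls round the work are solid. World frame = base frame: x ahead of the robot, y to its left, z up, the work surface at z = 0. Lengths are in m, angles in rad, forces in N, time in s.
With the tool pointing down it reaches from about 0.425 to 0.95 m from the base axis. Payload 3.5 kg.
Tool frame: the origin (TCP) lies between the finger pads; the fingertips stand 14 mm ahead of it and the grasp point (between the pads) lies 5 mm behind it (ctrl.tip_extent is the distance from the TCP to the fingertips, in m); x points along the fingers, z is the direction in which the jaws open and shut, and the axes are right-handed (so a half turn about x gives the same grasp; the last joint's range is limited). The gripper opens to 85 mm and grips with 20 to 120 N. Pads are 22 mm wide; open, the fingers measure 114 mm over their backs; the gripper's body (76 mm by 85 mm) begins 54 mm behind the grasp point. The pads swing forward as they close: fully open they stand 13 mm farther back than shut.
Start: joints at [-1.463, 0.286, 1.577, -0, 1.279, -0.15], TCP at [0.172, -0.653, 0.245] pointing down, gripper open.
Joint ranges: [-2.77, 2.77], [-0.9, 2.22], [0.21, 2.48], [-1.53, 4.67], [0.24, 2.81], [-2.84, 2.84]. Speed limits (rad/s): [2.79, 2.79, 3.14, 3.14, 3.14, 3.14].

INTERFACE

Orientations are given as a unit quaternion [x, y, z, w].
In Python, from plant import ctrl gives the robot as it stands.
- The arm moves only by the tool move_arm, never from a script. Its argument "commands" is one flat list of numbers, 4 for each row, row after row: the shift along the tool's x, y, z in units of 25 mm (1.0 is 25 mm), then the turn about the tool's x in units of 5 degrees (1.0 is 5 degrees). A call has 1 to 20 rows; each row shifts and turns the commanded pose from where the row before left it, along the tool's axes as they then stand; what a row does not reach is not made up. A row lasts 1/8 s, in which the tool goes at most 62.5 mm and 10.7 degrees, less where a joint would pass 70% of its speed; a pose out of reach is approached as far as the arm can. A call is refused whole if a number of a shift passes 1 or a number of a turn 1, either way. A call with a gripper value outside its range is refused whole. "jaw" is the finger opening in mm, from 0 to 85.4, set as the call begins (left out, the last holds). The fingers move at their own pace and stop on an object; "force" is the grip in N (left out, the last holds). Time passes only in rows, so rows that do not move let the fingers close. It gives the time, the measured TCP pose, the force and the opening at its end, in the units of the state.
- ctrl.get_state(): the state, without advancing time (a new reading comes with each control period).
- ctrl.read_camera(name): name is "scene" or "top" or "wrist"; returns the picture (384x512x3 uint8, red, green, blue); there is no depth.
- ctrl.get_calibration(name): a dict with "camera_matrix" (3x3 intrinsics, pixels), "camera_from_world" (4x4, takes a point from world to camera coordinates); the wrist camera has in their place "mount" (4x4, takes a point from camera to tool coordinates, whose origin is the TCP and whose axes are the tool frame's). Camera axes: x right, y down, z forward; pixel columns grow to the right and rows downward; lengths in m; the calibration is good to about 2 mm. A picture is of the moment at which its call begins: read the wrist's pose just before it. get_calibration takes no time and is no camera call.
- ctrl.sign_off(): hands the job in, once; it reports no verdict.
The state is a dict: "time": time; "qpos": joint angles; "dq": joint speeds; "joint_efforts": joint torques, N m; "eef_pos": TCP position; "tcp_rot": TCP orientation; "contact_force": force on the tool from outside, world axes, zero at the start; "wrist_torque": the same for the moment, N m; "opening": opening from 0.0 (shut) to 1.0 (fully open).
Only numpy, scipy, OpenCV 4.12 (cv2) and the standard library are available. Lean on these libraries where they do the work, as an engineer would, in place of code of your own. Each camera call takes 0.05 s, during which the arm holds its last target.

TASK

Open the spice pen for the cook: take the bolt by its upright black knob, lift the sagging bolt so that its hooked nose clears the keeper's bent-up lip, and draw it out of the keeper towards the gate's hinge. Then swing the gate out until its free end stands about 10 cm out from where it was shut, and finish while still holding it there with the gripper, because its spring would shut it. Leave the jars in the pen and the other things on the table where they stand.

Things in the scene. Friction and masses are not known exactly. Their poses are not given: they have to be found in the camera images.
- spice_pen: Open-topped steel wire pen fixed to the table, 122 mm deep (its x), about 320 mm wide (its y), walls about 100 mm high; origin at the centre of its underside, z up. Its gate is the front, in the plane 55 mm from the origin on the pen's -x side (towards the robot); the gate's upright hinge is at the pen's +y end, the latch post with the keeper at the -y end.
- gate_panel: The wire gate, 236 mm long from hinge axis to free end, top rail 105 mm high; origin on the hinge axis at table level, the gate runs along its own -y. It carries the bolt on top of its rail. A spring hinge shuts it: about 0.2 N m shut, 0.3 N m at 0.42 rad, so it swings shut if let go.
- gate_swing (a joint): Gate angle, rad: 0 shut, grows as the gate's free end swings out to the pen's -x (seen from above, clockwise about the hinge); stop at 1.2. The free end stands 10 cm out at 0.42.
- bolt_draw (a joint): How far the bolt is drawn along the gate towards the hinge (gate's +y), m: 0 to 4 mm at the start (shot home), stop at 0.040. The nose is wholly out of the keeper from 0.024 on. Slides with about 1.5 N of friction and stays where it is left.
- bolt_lift (a joint): How far the whole bolt is raised in its tall worn guide loops, m: 0 sagging under its own weight (0.16 kg), stop at 0.020; it stays level and falls back if let go. Its nose clears the keeper's lip when raised more than 0.008; it is free to move along at any raised height from there to the stop.
- bolt_knob (a point): Centre of the bolt's upright black cylindrical knob, 20 mm in diameter and 50 mm tall (this point half-way up), standing on the bolt above the gate's top rail; the point is 168 mm above the table while the bolt sags, 175 mm from the hinge axis when shot home. Nothing but the thin bolt, guide loops 147 mm high (about 45 mm to the keeper side and 107 mm to the hinge side of the knob) and the jars (109 mm high) is near it.
- keeper_lip (a point): Middle of the top edge of the keeper's bent-up brass lip, 112 mm above the table, 6 mm thick along the bolt. It stands between two dark steel window-frame cheeks 20 mm apart and 150 mm high. The bolt's hooked nose (14 mm wide, 12 mm along the bolt) hangs 8 mm below the lip's top, just behind it, so a straight pull jams; the cheeks stop the gate opening until the nose is out.
- gate_hinge (a point): On the gate's upright hinge axis, 105 mm above the table.
- gate_end (a point): Free end of the gate's top rail, 236 mm from the hinge axis, 105 mm above the table.
- red_jar: spice jar with red lid, 44 mm across, 105 mm tall, standing in the pen; origin at the centre of its underside. Bystander: leave where it is.
- green_jar: spice jar with black lid and green label, 40 mm across, 105 mm tall, standing in the pen; origin at the centre of its underside. Bystander: leave where it is.
- dropper_bottle: small amber dropper bottle, 33 mm across, 102 mm tall, standing in the pen; origin at the centre of its underside. Bystander: leave where it is.
- portion_scale: cream dial portion scale, 178x190x124 mm, at the left front; origin at the centre of its underside. Bystander: leave where it is.
- deli_cup: white lidded deli cup, 74 mm across, 68 mm tall, at the left; origin at the centre of its underside. Bystander: leave where it is.
- squeeze_bottle: red squeeze bottle, 64 mm across, 216 mm tall, left rear; origin at the centre of its underside. Bystander: leave where it is.
- kitchen_timer: cream kitchen timer, 30x74x66 mm, at the right; origin at the centre of its underside. Bystander: leave where it is.
- label_roll: yellow label roll, 52 mm across, 30 mm tall, right front; origin at the centre of its underside. Bystander: leave where it is.

How it is judged:
By the outcome, as a careful person would: the job done as asked, in the order asked, and still so for the second after the job is handed in, while the arm keeps its last pose, push and grip.
It also fails if it takes over 30 s, if anything falls off the work surface, if the arm or the gripper's body presses on something with over 40 N, if the wrist force passes 120 N, or if a joint passes its speed limit or range.

## Working session

There is one attempt and no reset: what is moved stays moved. The work goes in short steps, Python scripts to look and compute and a tool call to move; the robot and the scene stay as the last step left them, time stands still between calls to the robot, and variables do not carry over. Pictures are saved under pics/ and viewed, and the job is handed in when it is done.

Besides the shell and the picture viewer there is one more tool, called after "Emit:" as a command line: name --argument value ..., lists and objects as JSON in quotes. move_arm: Moves the arm, as the interface text tells. Its arguments: {"type":"object","properties":{"commands":{"type":"array"},"jaw":{"type":"number"},"force":{"type":"number"}},"required":["commands"]}

```bash
mkdir -p pics; ls; python3 - <<'E'
from plant import ctrl
import cv2,json
s=ctrl.get_state();print(s)
for n in("scene","top","wrist"):
    im=ctrl.read_camera(n);cv2.imwrite(f"pics/a_{n}.png",im[:,:,::-1]);print(n,ctrl.get_calibration(n))
E
```

```text
pics
{'time': 0.0, 'qpos': array([-1.46300959e+00,  2.87193747e-01,  1.57823085e+00, -3.70573571e-06,
        1.27859959e+00, -1.50004825e-01]), 'dq': array([-0.00074379,  0.00160114, -0.0004571 ,  0.00070163,  0.00049969,
       -0.00072898]), 'joint_efforts': array([ 1.98517246e-04, -4.05986774e+01, -2.92625785e+01, -2.12370414e-04,
        5.83017463e-03,  4.78247543e-06]), 'eef_pos': array([ 0.17204264, -0.65203808,  0.24389927]), 'tcp_rot': array([ 0.43220173,  0.56071744, -0.43096231,  0.55952579]), 'contact_force': array([-0.17686562, -0.12985719,  0.86084599]), 'wrist_torque': array([-0.0141483 , -0.0449605 , -0.03706939]), 'opening': 0.9973737840060807}
scene {'camera_matrix': array([[395.63049613,   0.        , 260.46224188],
       [  0.        , 395.63049613, 187.88902627],
       [  0.        ,   0.        ,   1.        ]]), 'camera_from_world': array([[ 0.50559695, -0.86270189, -0.01082439, -0.17132668],
       [-0.65894979, -0.37802627, -0.65029326,  0.37518822],
       [ 0.55691732,  0.33591902, -0.75960615,  1.10307982],
       [ 0.        ,  0.        ,  0.        ,
[... 290 characters left out ...]
08564, -0.03526373, -0.20036909,  0.44888075],
       [ 0.20007813,  0.01163115, -0.97971091,  1.41601807],
       [ 0.        ,  0.        ,  0.        ,  1.        ]])}
wrist {'camera_matrix': array([[302.89387885,   0.        , 256.93196089],
       [  0.        , 302.89387885, 186.56894358],
       [  0.        ,   0.        ,   1.        ]]), 'mount': array([[-2.14174767e-04, -2.84839670e-01,  9.58575149e-01,
        -1.27156830e-01],
       [-1.81053710e-04, -9.58575144e-01, -2.84839709e-01,
         7.28000829e-02],
       [ 9.99999961e-01, -2.34559065e-04,  1.53731329e-04,
        -6.74284681e-05],
       [ 0.00000000e+00,  0.00000000e+00,  0.00000000e+00,
         1.00000000e+00]])}
```

View pics/a_scene.png

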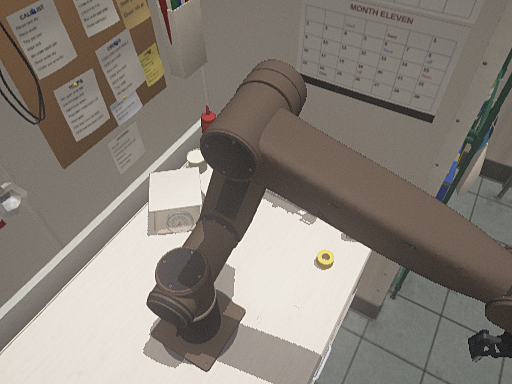

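View pics/a_top.png

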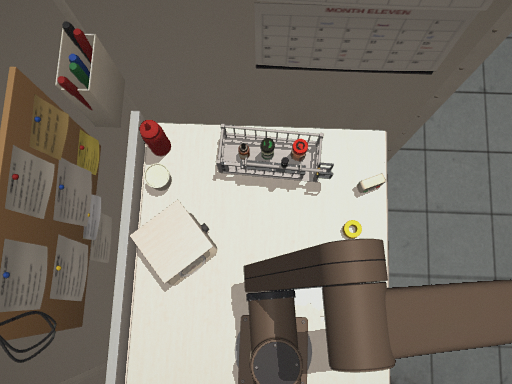

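```bash
python3 - <<'E'
import cv2
for n,(x0,y0,x1,y1) in {"scene":(180,100,380,260),"top":(150,80,350,230)}.items():
    im=cv2.imread(f"pics/a_{n}.png")[y0:y1,x0:x1]
    cv2.imwrite(f"pics/a_{n}_z.png",cv2.resize(im,None,fx=3.9,fy=3.7,interpolation=cv2.INTER_CUBIC))
E
python3 - <<'E'
import cv2
im=cv2.imread("pics/a_top.png")[115:195,210:340]
cv2.imwrite("pics/a_top_z2.png",cv2.resize(im,None,fx=6,fy=6,interpolation=cv2.INTER_CUBIC))
E
```

```text
(no output)
```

View pics/a_top_z2.png

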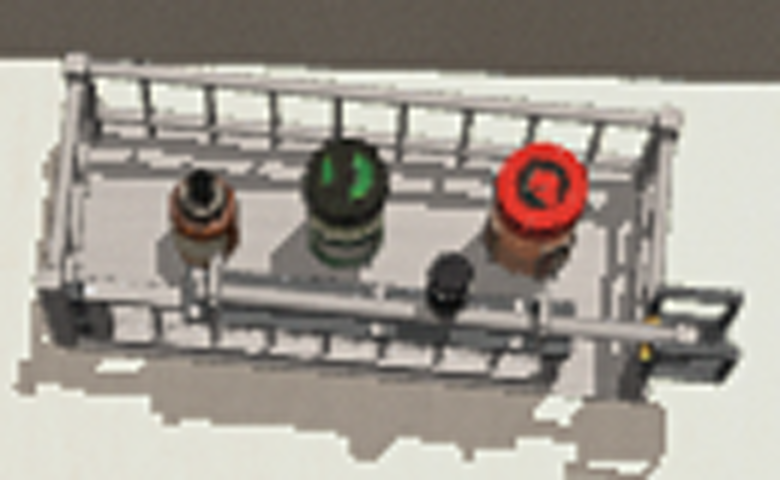

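View pics/a_wrist.png

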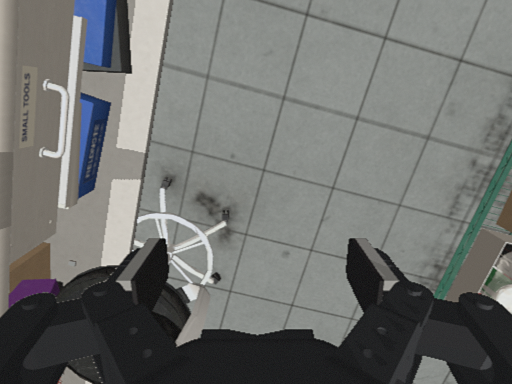

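```bash
cat > h.py <<'E'
import numpy as np
from plant import ctrl
from scipy.spatial.transform import Rotation as R
def ray(name,u,v,z,pose=None):
    c=ctrl.get_calibration(name);K=c["camera_matrix"]
    d=np.linalg.inv(K)@[u,v,1.]
    if name=="wrist":
        p,q=pose;T=np.eye(4);T[:3,:3]=R.from_quat(q).as_matrix();T[:3,3]=p;M=T@c["mount"]
    else: M=np.linalg.inv(c["camera_from_world"])
    o=M[:3,3];d=M[:3,:3]@d
    return o+d*(z-o[2])/d[2]
E
python3 - <<'E'
from h import *
f=lambda x,y:(210+x/6-.4,115+y/6-.4)
print("knob mid",ray("top",*f(449,287),.168),"top",ray("top",*f(452,266),.193))
a=ray("top",*f(225,293),.135);b=ray("top",*f(690,334),.13);print("bolt",a,b,np.degrees(np.arctan2(*(b-a)[:2])))
print("keeper cheeks ends",ray("top",*f(700,292),.15),ray("top",*f(700,350),.15))
# gate top rail
print("rail right",ray("top",*f(550,385),.105),"left",ray("top",*f(75,345),.105))
a=ray("top",*f(75,65),.1);b=ray("top",*f(670,115),.1);print("back",a,b,np.degrees(np.arctan2(*(b-a)[:2])))
s=ctrl.get_state();print(R.from_quat(s['tcp_rot']).as_matrix())
E
```

```text
knob mid [ 0.50450114 -0.01027504  0.168     ] top [ 0.50748452 -0.0103692   0.193     ]
bolt [0.50674878 0.09191967 0.135     ] [ 0.49617617 -0.12380627  0.13      ] -177.19421089464853
keeper cheeks ends [ 0.51104952 -0.12572014  0.15      ] [ 0.48376472 -0.12598673  0.15      ]
rail right [ 0.47548041 -0.06142162  0.105     ] left [0.48679654 0.16269239 0.105     ]
back [0.62683504 0.17029941 0.1       ] [ 0.61178468 -0.11674948  0.1       ] -176.99865335731823
[[-1.70054527e-04  9.66967969e-01  2.54897857e-01]
 [ 1.83420067e-03  2.54897734e-01 -9.66966277e-01]
 [-9.99998303e-01  3.03096828e-04 -1.81695981e-03]]
```

The top view (zoomed) shows the knob at about pixel (284.5, 162) and the bolt running to the keeper near (325, 170). The pen is yawed about −3°. The scene view is blocked by the arm. I'll move most of the way there at a safe height.

Emit:
move_arm --commands '[0, 0.5, -0.5, 0, 0, 0.9, -1, 0, 0, 0.9, -1, 0, 0, 0.9, -1, 0, 0, 0.9, -1, 0, 0, 0.9, -1, 0, 0, 0.9, -1, 0, 0, 0.9, -1, 0, 0, 0.9, -1, 0, 0, 0.9, -1, 0, 0, 0.9, -1, 0, 0, 0.9, -1, 0, 0, 0.9, -1, 0, 0, 0.9, -1, 0, 0, 0.9, -1, 0, 0, 0.9, -1, 0, 0, 0.9, -1, 0, 0, 0.9, -1, 0, 0, 0.9, -1, 0, 0, 0.5, -0.5, 0]' --jaw 60 --force 60

```text
time: 2.65
eef_pos: [0.4666, -0.0814, 0.2451]
tcp_rot: [0.431, 0.561, -0.431, 0.56]
contact_force: [-0.3, -0.1, 0.4]
opening: 0.704
```

Emit:
move_arm --commands '[0, 0, 0, 1, 0, 0, 0, 1, 0, 0, 0, 1, 0, 0, 0, 0.6, 0, 0, 0, 0]'

```text
time: 3.28
eef_pos: [0.4662, -0.0829, 0.2451]
tcp_rot: [0.514, 0.486, -0.514, 0.486]
contact_force: [-0.1, 0.4, 0.6]
opening: 0.702
```

```bash
python3 - <<'E'
from h import *
import cv2
s=ctrl.get_state();im=ctrl.read_camera("wrist");cv2.imwrite("pics/b_w.png",im[:,:,::-1])
im2=ctrl.read_camera("scene");cv2.imwrite("pics/b_s.png",im2[:,:,::-1])
print(s['time'],s['eef_pos'],s['tcp_rot'],s['qpos'],s['opening']);print(R.from_quat(s['tcp_rot']).as_matrix().round(3))
E
```

```text
3.275 [ 0.4662302  -0.08292224  0.2451461 ] [ 0.51361116  0.48615353 -0.51357193  0.48590349] [-3.90834682e-01 -1.71091133e-01  2.05582732e+00  2.05512486e-04
  1.25715631e+00  1.23503128e+00] 0.7015117827579747
[[-0.     0.998 -0.055]
 [ 0.    -0.055 -0.998]
 [-1.    -0.    -0.   ]]
```

View pics/b_w.png

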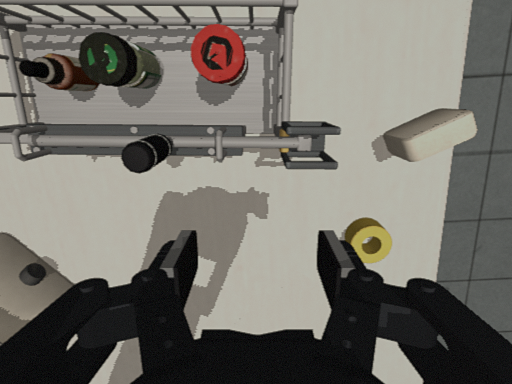

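View pics/b_s.png

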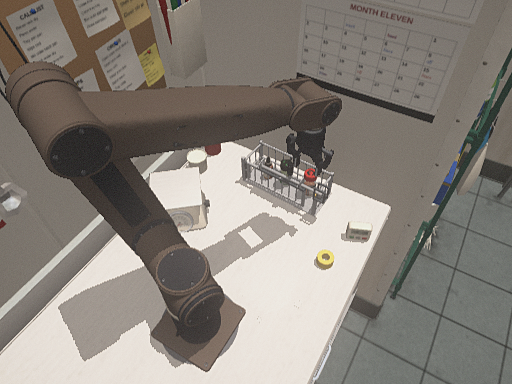

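The wrist view shows the knob's top disc at about (140, 154) and its foot near (160, 148). The bolt lies nearly level in the picture, so the jaws are aligned with the gate. The keeper is at about (308, 144).

```bash
python3 - <<'E'
from h import *
import cv2
s=ctrl.get_state();P=(s['eef_pos'],s['tcp_rot']);M=R.from_quat(s['tcp_rot']).as_matrix()
im=cv2.imread("pics/b_w.png");g=im.max(2)[120:185,110:190];
m=(g<50).astype('uint8');n,l,st,c=cv2.connectedComponentsWithStats(m);print(st[1:],c[1:]+[110,120])
for uvz in((140,154,.193),(162,147,.143),(150,150.5,.168)):
    p=ray("wrist",*uvz,P);print(p, M.T@(p-P[0])/.025)
a=ray("wrist",30,139,.135,P);b=ray("wrist",300,144,.135,P);print(a,b,np.degrees(np.arctan2(*(a-b)[:2])))
print('kp',ray("wrist",308,130,.15,P),ray("wrist",308,160,.15,P), 'loops',ray("wrist",219,133,.147,P))
E
```

```text
[[  12   15   47   38 1176]
 [  50   14    1    1    1]
 [  52   15   16   20   62]] [[144.35629252 153.47193878]
 [160.         134.        ]
 [170.75806452 145.61290323]]
[ 0.51006086 -0.01534168  0.193     ] [ 2.08945619  1.59306669 -2.80612918]
[ 0.50638138 -0.01295671  0.143     ] [ 4.08948309  1.44103075 -2.8929627 ]
[ 0.50802458 -0.01253785  0.168     ] [ 3.0894808   1.50565061 -2.91346937]
[0.51717117 0.0916406  0.135     ] [ 0.50160349 -0.11884686  0.135     ] 4.229903042927292
kp [ 0.51383297 -0.12278191  0.15      ] [ 0.49167402 -0.1226208   0.15      ] loops [ 0.51492991 -0.05771203  0.147     ]
```

Emit:
move_arm --commands '[0, 0.7, -1, 0, 0, 0.74, -1, 0, 0, 0, -0.92, 0, 0, 0, 0, 0]' --jaw 50

```text
time: 3.88
eef_pos: [0.5067, -0.0117, 0.2451]
tcp_rot: [-0.513, -0.487, 0.513, -0.486]
contact_force: [-0.0, 0.5, 0.5]
opening: 0.585
```

```bash
python3 - <<'E'
from h import *
import cv2
s=ctrl.get_state();im=ctrl.read_camera("wrist");cv2.imwrite("pics/c_w.png",im[:,:,::-1])
print(s['eef_pos'],ctrl.tip_extent)
P=(s['eef_pos'],s['tcp_rot'])
c=ctrl.get_calibration("wrist");K=c["camera_matrix"];M=np.linalg.inv(c["mount"])
for x in(0,.014,.05,.1):
    q=M@[x,0,0,1];q=K@q[:3];print(x,q[:2]/q[2])
E
```

```text
[ 0.50671214 -0.01165909  0.24513184] 0.014
0 [257.32625859 257.79558566]
0.014 [257.28065784 243.93064715]
0.05 [257.1928952  217.24635763]
0.1 [257.11314131 192.99713173]
```

View pics/c_w.png

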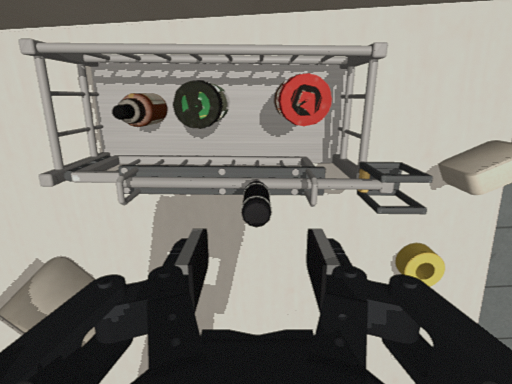

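The knob's top is at (257, 211). It is centred between the jaws and about 2 mm further in tool y. Next I descend and grip.

Emit:
move_arm --commands '[0.5, 0.08, 0, 0, 0.8, 0, 0, 0, 0.8, 0, 0, 0, 0.6, 0, 0, 0, 0.3, 0, 0, 0, 0, 0, 0, 0]'

```text
time: 4.68
eef_pos: [0.5086, -0.0132, 0.1698]
tcp_rot: [-0.514, -0.486, 0.514, -0.485]
contact_force: [0.7, -1.4, 0.5]
opening: 0.585
```

Emit:
move_arm --commands '[0, 0, 0, 0, 0, 0, 0, 0, 0, 0, 0, 0, 0, 0, 0, 0, 0, 0, 0, 0, 0, 0, 0, 0]' --jaw 0 --force 60

```text
time: 5.42
eef_pos: [0.5095, -0.0116, 0.1716]
tcp_rot: [0.515, 0.486, -0.513, 0.485]
contact_force: [0.4, 5.6, 2.1]
opening: 0.217
```

```bash
python3 - <<'E'
from h import *
import cv2
s=ctrl.get_state();im=ctrl.read_camera("wrist");cv2.imwrite("pics/d_w.png",im[:,:,::-1])
print(s['time'],s['eef_pos'],s['opening'],s['contact_force'],s['wrist_torque'])
E
```

```text
5.425 [ 0.50953361 -0.01159011  0.17159351] 0.21685805893704183 [0.44663666 5.57023489 2.05900082] [ 0.65737602 -0.03562868 -0.05314889]
```

View pics/d_w.png

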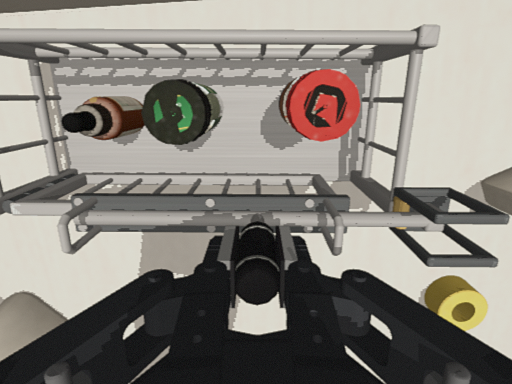

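The knob is held between the pads: opening 0.217 is about 19 mm, and the knob is centred at (257, 260). Next I lift 13 mm.

Emit:
move_arm --commands '[-0.2, 0, 0, 0, -0.2, 0, 0, 0, -0.14, 0, 0, 0, 0, 0, 0, 0, 0, 0, 0, 0]'

```text
time: 6.1
eef_pos: [0.5093, -0.0116, 0.1843]
tcp_rot: [0.515, 0.486, -0.513, 0.485]
contact_force: [1.4, 6.1, -1.3]
opening: 0.216
```

```bash
python3 - <<'E'
from h import *
import cv2
s=ctrl.get_state();im=ctrl.read_camera("wrist");cv2.imwrite("pics/e_w.png",im[:,:,::-1])
print(s['time'],s['eef_pos'],s['opening'],s['contact_force'],s['wrist_torque'])
E
```

```text
6.1 [ 0.50933    -0.01158256  0.18427267] 0.21558575147198314 [ 1.37827911  6.11268017 -1.26137061] [ 0.73049856 -0.22003905 -0.00393077]
```

View pics/e_w.png

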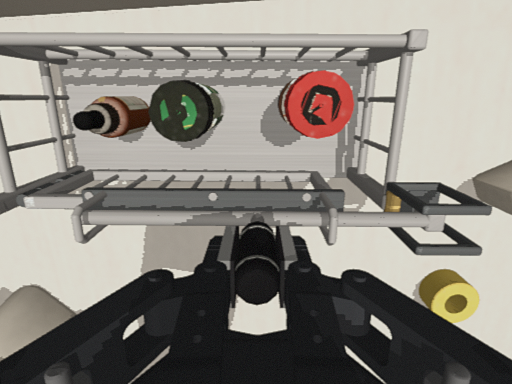

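The knob and bolt rose with the gripper by 12.7 mm. Next I draw about 32 mm towards the hinge (tool −z).

Emit:
move_arm --commands '[0, 0, -0.2, 0, 0, 0, -0.3, 0, 0, 0, -0.3, 0, 0, 0, -0.3, 0, 0, 0, -0.2, 0, 0, 0, 0, 0, 0, 0, 0, 0]'

```text
time: 7.02
eef_pos: [0.5108, 0.02, 0.1838]
tcp_rot: [0.514, 0.486, -0.514, 0.485]
contact_force: [1.5, 1.2, -2.8]
opening: 0.219
```

```bash
python3 - <<'E'
from h import *
import cv2
s=ctrl.get_state();im=ctrl.read_camera("wrist");cv2.imwrite("pics/f_w.png",im[:,:,::-1])
print(s['time'],s['eef_pos'],s['opening'],s['contact_force'],s['wrist_torque'])
im2=ctrl.read_camera("top");cv2.imwrite("pics/f_t.png",im2[:,:,::-1])
E
```

```text
7.025 [0.5107928  0.02001972 0.18384428] 0.2191428078905253 [ 1.5353286   1.15675279 -2.76551863] [ 0.15614865 -0.39463049 -0.08996305]
```

View pics/f_w.png

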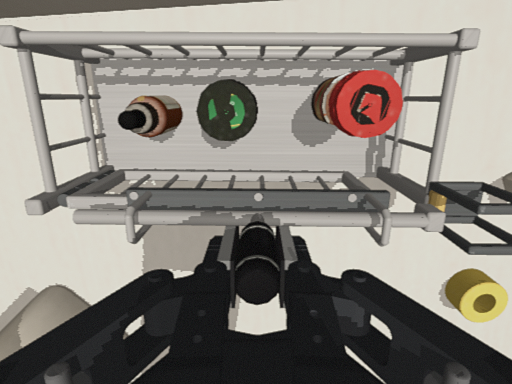

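The wrist view shows the bolt's nose end at about (438, 218), now outside the keeper frame (~(440+, 200–250)). TCP travel was 31.6 mm. Next I swing the gate about the hinge with r ≈ 141.5 mm, turning the tool with it.

Emit:
move_arm --commands '[0, -0.148, -0.002, 0.3, 0, -0.296, -0.008, 0.6, 0, -0.296, -0.008, 0.6, 0, -0.296, -0.008, 0.6, 0, 0, 0, 0]'

```text
time: 7.75
eef_pos: [0.4847, 0.0231, 0.1838]
tcp_rot: [0.556, 0.436, -0.556, 0.437]
contact_force: [2.3, 0.9, -1.6]
opening: 0.213
```

```bash
python3 - <<'E'
from h import *
import cv2
s=ctrl.get_state();im=ctrl.read_camera("wrist");cv2.imwrite("pics/g_w.png",im[:,:,::-1])
print(s['time'],s['eef_pos'],s['qpos'],s['opening'],s['contact_force'],s['wrist_torque'])
E
```

```text
7.75 [0.48474918 0.02314297 0.18377072] [-1.61596479e-01 -7.76403684e-02  2.08923526e+00 -3.06728687e-04
  1.12964046e+00  1.64918949e+00] 0.21346724410638787 [ 2.29458511  0.86057713 -1.63331575] [ 0.07972704 -0.4545691  -0.13302187]
```

View pics/g_w.png

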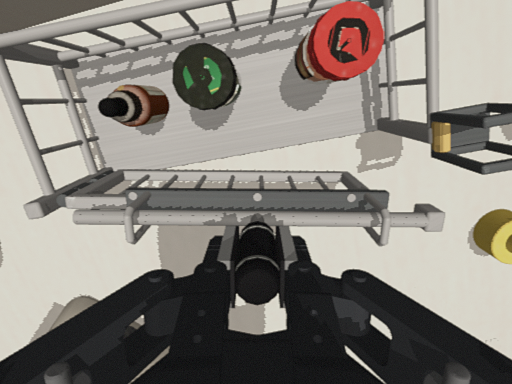

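The gate has swung out with the gripper, and the bolt still lies parallel to the gate and level in view. The force is about 2 N. I'll carry on to 24°.

Emit:
move_arm --commands '[0, -0.296, -0.008, 0.6, 0, -0.296, -0.008, 0.6, 0, -0.296, -0.008, 0.6, 0, -0.296, -0.008, 0.6, 0, -0.148, -0.002, 0.3, 0, 0, 0, 0, 0, 0, 0, 0]'

```text
time: 8.68
eef_pos: [0.454, 0.0346, 0.1838]
tcp_rot: [-0.603, -0.368, 0.604, -0.369]
contact_force: [1.5, -2.6, -1.5]
opening: 0.213
```

```bash
python3 - <<'E'
from h import *
import cv2
s=ctrl.get_state();im=ctrl.read_camera("wrist");cv2.imwrite("pics/h_w.png",im[:,:,::-1])
im2=ctrl.read_camera("top");cv2.imwrite("pics/h_t.png",cv2.resize(im2[100:230,200:360,::-1],None,fx=4.5,fy=4.5))
print(s['time'],s['eef_pos'],s['opening'],s['contact_force'],s['wrist_torque'])
M=R.from_quat(s['tcp_rot']).as_matrix();print(M.round(3))
P=(s['eef_pos'],s['tcp_rot'])
E
```

```text
8.675 [0.45403563 0.03462992 0.18378373] 0.21255549836761037 [ 1.45751724 -2.62276227 -1.50922748] [-0.33678816 -0.23977686  0.08538482]
[[-0.     0.89  -0.457]
 [-0.001 -0.457 -0.89 ]
 [-1.    -0.     0.001]]
```

View pics/h_w.png

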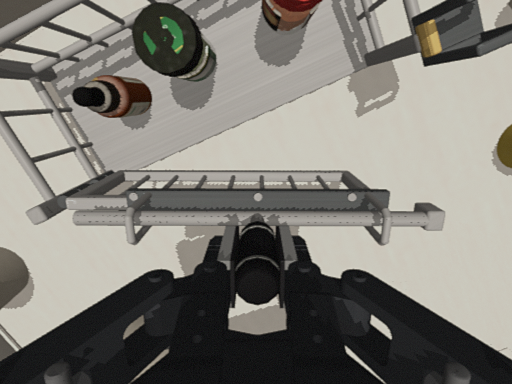

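View pics/h_t.png

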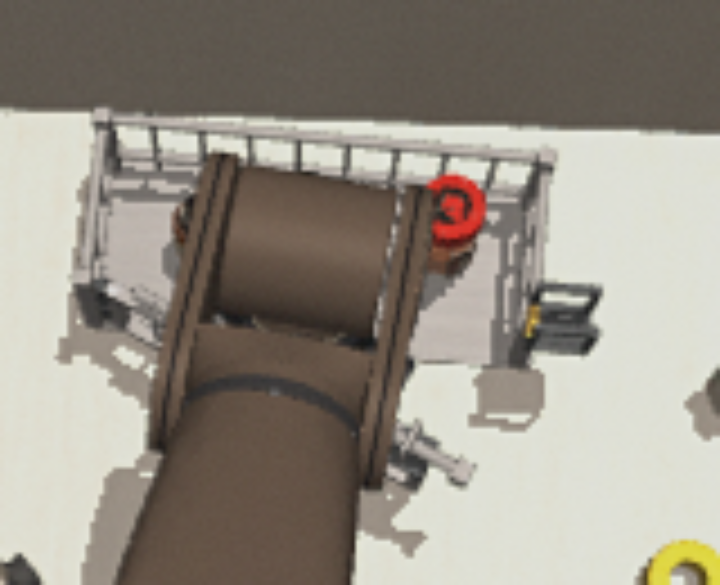

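The wrist view shows the gate rail and bolt at the same pixels as when the gate was shut: rail end (388, 198), nose (430, 217). So the gate turned exactly with the tool, 24.0° or 0.42 rad. The top view shows the gate out and the red jar still upright. I'm handing it in.

```bash
python3 - <<'E'
from h import *
a=ray("top",200+463/4.5,100+472/4.5,.15);print("nose",a)
s=ctrl.get_state();print(s['time'],s['eef_pos'],s['opening'],s['contact_force'])
print(ctrl.sign_off())
E
```

```text
nose [ 0.39282018 -0.06386479  0.15      ]
8.775 [0.45406193 0.03471053 0.18380105] 0.21295922475042203 [ 1.00429847 -2.61051184 -1.7899121 ]
the job is handed in; nothing more can be done
None
```

The gate is open with its free end about 10 cm out, and I handed the job in at 8.8 s with the gripper still holding the knob. I gripped the knob at 60 N, raised the bolt 12.7 mm to clear the lip, drew it 31.6 mm towards the hinge, then swung the gate out.

- **Angle:** The tool turned 24.0° (0.42 rad). The gate rail and bolt stayed at the same wrist-camera pixels throughout, so the gate turned with the tool. The knob's path fits a 141 mm radius about the hinge.
- **Bolt:** The top view puts the nose about 10 cm out from its shut position, and the bolt is still held raised.
- **Forces:** The measured force stayed at or below about 6 N at every reading.
- **Bystanders:** I saw no jar disturbed in the wrist views. In the last top view the arm hid the green jar and most of the dropper bottle. The last pictures did not cover everything on the table, so I did not check every bystander afterwards.
- **Disagreement:** The first top and wrist estimates of the knob differed by about 2–3 mm. I corrected this before gripping.

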